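# Click the dust collector's dial to its third mark and start it

## Task

Get the bench-top dust collector ready for sanding: with a fingertip, rub the big knurled dial round clockwise (seen from above) until its white line clicks in at the third of the four marks, counting clockwise, then press the round start button beside it all the way in and let it come back. Use fingertip touch only, grasp nothing, and leave the small selector knob and all the loose things on and around the machine as they are.

Things in the scene. Friction and masses are not known exactly. Their poses are not given: they have to be found in the camera images.
- console: low grey dust collector, fixed, 240 (its x) x 340 (its y) x 85 mm high; origin at the centre of its underside, x to its rear (away from the robot at yaw 0). On its flat top two aluminium plates (132 x 136 x 3 mm) lie side by side, centred at its x = -35, y = +80 and -80 mm: one has the dial, the other the start button and selector knob (which is left or right varies)
- dial_top (a point): centre of the flat top face of the dial, on its vertical axis, 111 mm above the table. The dial is a black knurled disc 94 mm across, 22 mm high, with a flush aluminium disc 38 mm across in the middle; turn it with a fingertip pressed on its top off-centre, or along its rim. The point turns with it
- dial_pointer (a point): outer end of the dial's flush white line, on the dial's top face, 44.5 mm from its axis; moves with the dial
- dial (a joint): dial angle (rad), grows clockwise seen from above. Detents at 0, 0.6, 1.2, 1.8: white line at the 1st to 4th black mark (third = 1.2); stops at -0.1, 1.9. At q the line points 0.9 - q rad counter-clockwise from the collector's rear (console +x). Needs about 0.045 N m to pass the hump midway between detents; let go, it snaps to the nearest. Starts at (rarely between) the 1st or 2nd
- start_top (a point): centre of the top of the start button: round, grey, 30 mm across, on a round dark base 46 mm across, in the front half of the plate without the dial; 110 mm above the table when out; pressed straight down
- start (a joint): travel of the start button (m): 0 out, 0.006 fully in; springs back by itself; about 5 N fully in
- selector_mark (a point): white mark at the end of the small selector knob's bar grip (28 mm across, standing 47 mm above the collector's top, 66 mm behind the start button's axis): leave it alone
- offcut_top: lilac foam offcut 50 x 60 x 32 mm lying on the rear strip of the collector's top; origin at the centre of its underside; leave it where it is
- sanding_block: cork sanding block 45 x 90 x 28 mm lying on the rear strip of the collector's top; origin at the centre of its underside; leave it where it is
- can: plain aluminium drink can, 66 mm across, 122 mm high, standing on the table beside the collector; origin at the centre of its underside; leave it where it is
- cup: paper coffee cup with black lid, 88 mm across, 121 mm high, standing on the table beside the collector; origin at the centre of its underside; leave it where it is
- hull: carved lilac foam boat hull 320 x 100 x 68 mm on the table; origin at the centre of its underside; leave it where it is
- offcut_table: stepped lilac foam offcut 90 x 60 x 60 mm on the table; origin at the centre of its underside; leave it where it is
- glue_tube: blue glue tube 130 x 42 x 22 mm lying on the table; origin at the centre of its underside; leave it where it is

How it is judged:
By the outcome, as a careful person would: the job done as asked, in the order asked, and still so for the second after the job is handed in, with the robot touching nothing.
It also fails if it takes over 42 s, if anything falls off the work surface, if the arm or the gripper's body presses on something with over 40 N, if the wrist force passes 120 N, or if a joint passes its speed limit or range.

## Robot

A 6-joint arm with a two-finger parallel gripper is mounted at the origin on the work surface. World frame = base frame: x ahead of the robot, y to its left, z up, the work surface at z = 0. Lengths are in m, angles in rad, forces in N, time in s.
With the tool pointing down it reaches from about 0.275 to 0.825 m from the base axis. Payload 4.9 kg.
Tool frame: the origin (TCP) lies midway between the tips of the shut fingers; the grasp point (between the pads) lies 19 mm behind it; z points along the fingers, y is the direction in which the jaws open and shut (so a half turn about z gives the same grasp; the last joint's range is limited). The gripper opens to 85 mm and grips with 20 to 120 N. Pads are 22 mm wide; open, the fingers measure 114 mm over their backs; the gripper's body (76 mm by 85 mm) begins 54 mm behind the grasp point. The pads swing forward as they close: fully open they stand 13 mm farther back than shut.
Start: joints at [-1.478, 0.326, -0.193, 1.052, 0, 1.437], TCP at [0.124, -0.536, 0.231] pointing down, gripper open.
Joint ranges: [-2.65, 2.65], [-0.97, 1.79], [-1.3, 1.35], [-1.93, 2.1], [-1.47, 1.37], [-3.14, 3.14]. Speed limits (rad/s): [2.57, 2.57, 3.14, 3.14, 3.14, 3.14].

## Interface

Orientations are given as a 3x3 rotation matrix whose columns are the frame's x, y, z axes.
In Python, from rig import * gives the robot as it stands.
- The arm moves only by the tool arm_command, never from a script. Its argument "deltas" is a list of rows, each a list of 7 numbers: the shift along the world's x, y, z in m, then the turn, a rotation vector about the world's x, y, z in rad, then the opening, from -1 (shut) to 1 (fully open). A call has 1 to 10 rows; each row is the pose to reach, as a shift and turn from the pose commanded when the call began; what a row does not reach only later rows make up. A row lasts 1/8 s, in which the tool goes at most 62.5 mm and 10.7 degrees, less where a joint would pass 70% of its speed; a pose out of reach is approached as far as the arm can. A call with a gripper value outside its range is refused whole. The fingers move at their own pace and stop on an object; "force" is the grip in N (left out, the last holds). Time passes only in rows, so rows that repeat a pose let the fingers close. It gives the time, the measured TCP pose, the force and the opening at its end, in the units of the state.
- get_state(): the state, without advancing time (a new reading comes with each control period).
- grab_frame(name): name is "side" or "top" or "wrist"; returns a dict with "color" (480x640x3 uint8, red, green, blue), "depth" (480x640 float32, m along the optical axis (not along the pixel's ray), 0 where there is no reading), "intrinsics" (3x3 intrinsics, pixels), "k1" (the pictures are not rectified: a ray, as slopes to the right and down, at radius r is drawn at 1 + k1 r^2 times it, then the intrinsics apply), "R" (3x3) and "t" (3): a world point X has camera coordinates R X + t. Camera axes: x right, y down, z forward; pixel columns grow to the right and rows downward; lengths in m; the calibration is good to about 2 mm. A picture is of the moment at which its call begins.
- hand_in(): hands the job in, once; it reports no verdict.
The state is a dict: "time_s": time; "qpos": joint angles; "qvel": joint speeds; "joint_efforts": joint torques, N m; "eef_pos": TCP position; "tool_rot": TCP orientation; "wrist_force": force on the tool from outside, world axes, zero at the start; "ft_torque": the same for the moment, N m; "opening": finger opening in m.
Only numpy, scipy, OpenCV 4.12 (cv2) and the standard library are available. Lean on these libraries where they do the work, as an engineer would, in place of code of your own. Each camera call takes 0.05 s, during which the arm holds its last target.

## Working session

There is one attempt and no reset: what is moved stays moved. The work goes in short steps, Python scripts to look and compute and a tool call to move; the robot and the scene stay as the last step left them, time stands still between calls to the robot, and variables do not carry over. Pictures are saved under pics/ and viewed, and the job is handed in when it is done.

Besides the shell and the picture viewer there is one more tool, called after "Request:" by a JSON object that holds its "name" and its "arguments". arm_command: Moves the arm, as the interface text tells. Its arguments: {"type":"object","properties":{"deltas":{"type":"array"},"force":{"type":"number"}},"required":["deltas"]}

```bash
mkdir -p pics; cat > h.py <<'E'
from rig import *
import numpy as np, cv2
def save(n,f): cv2.imwrite('pics/'+n+'.png',f['color'][:,:,::-1])
def ray(f,u,v):
    K=np.array(f['intrinsics']);k1=f['k1']
    d=np.array([(u-K[0,2])/K[0,0],(v-K[1,2])/K[1,1]])
    s=d.copy()
    for _ in range(20): s=d/(1+k1*(s@s))
    return np.array([s[0],s[1],1.])
def onz(f,u,v,z):
    R=np.array(f['R']);t=np.array(f['t']);c=-R.T@t;d=R.T@ray(f,u,v)
    return c+d*(z-c[2])/d[2]
def dep(f,u,v):
    z=f['depth'][int(round(v)),int(round(u))]
    return np.array(f['R']).T@(ray(f,u,v)*z-np.array(f['t']))
def proj(f,X):
    R=np.array(f['R']);t=np.array(f['t']);p=R@np.array(X)+t;s=p[:2]/p[2];s=s*(1+f['k1']*(s@s));K=np.array(f['intrinsics'])
    return np.array([K[0,0]*s[0]+K[0,2],K[1,1]*s[1]+K[1,2]])
E
python3 - <<'E'
from h import *
import pickle
print(get_state())
for n in ['top','side','wrist']:
    f=grab_frame(n); save(n+'0',f); pickle.dump(f,open(n+'0.pkl','wb'))
    print(n,f['intrinsics'],f['k1'],-np.array(f['R']).T@f['t'])
E
```

```text
{'time_s': 0.0, 'qpos': array([-1.47821065e+00,  3.26960146e-01, -1.93601375e-01,  1.05200667e+00,
        5.73050500e-06,  1.43658527e+00]), 'qvel': array([ 0.00018792,  0.00109771,  0.0001237 , -0.00054333,  0.00324026,
       -0.0008526 ]), 'joint_efforts': array([-1.59915013e-03, -4.43400013e+01,  2.62440509e+01,  1.53905503e-02,
       -2.04622133e-04,  5.12071153e-06]), 'eef_pos': array([ 0.12362303, -0.53531595,  0.23048635]), 'tool_rot': array([[ 9.74391691e-01,  2.24857305e-01, -1.58109264e-04],
       [ 2.24857229e-01, -9.74390123e-01,  1.76480788e-03],
       [ 2.42769838e-04, -1.75516614e-03, -9.99998430e-01]]), 'wrist_force': array([-0.43223193,  0.20383253,  0.33459255]), 'ft_torque': array([-0.00179798,  0.03300994, -0.03482881]), 'opening': 0.08533986570075196}
top [[446.88353307   0.         315.93318315]
 [  0.         446.88353307 236.54279884]
 [  0.           0.           1.        ]] 0.018550845643486517 [0.4758947  0.01202126 1.21968467]
side [[585.24055904   0.         321.47005743]
 [  0.         585.24055904 234.67103599]
 [  0.           0.           1.        ]] -0.030675084011077238 [ 0.27972214 -1.04788664  1.45628582]
wrist [[405.97010944   0.         321.71731094]
 [  0.         405.97010944 238.78679086]
 [  0.           0.           1.        ]] -0.09470688615519213 [ 0.19080365 -0.51982847  0.37335364]
```

View pics/top0.png

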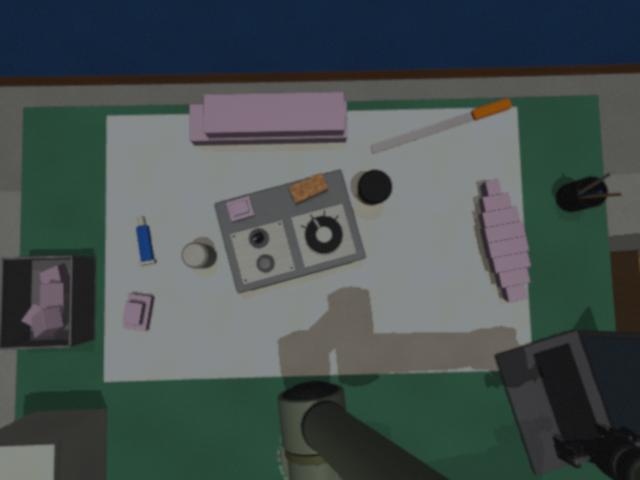

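View pics/side0.png

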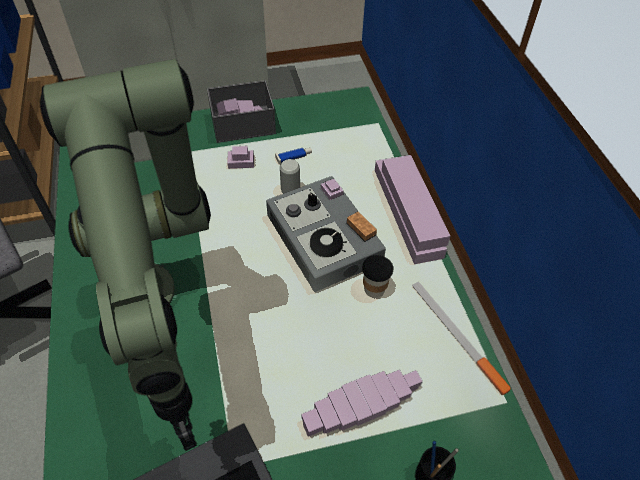

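```bash
python3 - <<'E'
import cv2
a=cv2.imread('pics/top0.png')[165:300,205:400]
cv2.imwrite('pics/tc.png',cv2.resize(a,None,fx=4,fy=4,interpolation=cv2.INTER_CUBIC))
a=cv2.imread('pics/side0.png')[170:300,260:400]
cv2.imwrite('pics/sc.png',cv2.resize(a,None,fx=4.5,fy=4.5,interpolation=cv2.INTER_CUBIC))
E
```

```text
(no output)
```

View pics/tc.png

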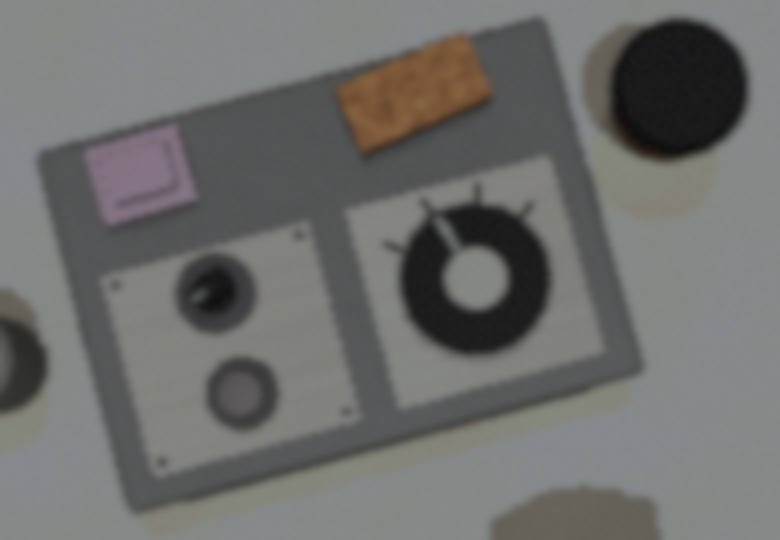

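View pics/sc.png

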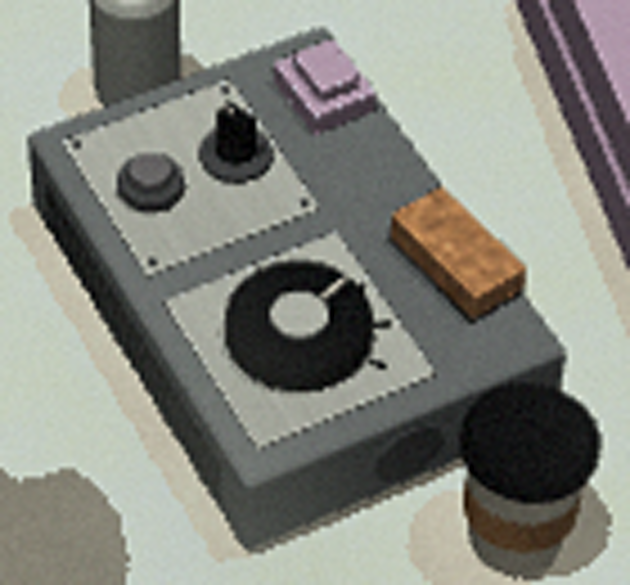

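The top view shows the dial on the right plate, centred at about (324,234.5), with its line at the 2nd mark. The button is at about (264.6,263), the selector behind it at about (258,238), and the cup at the right rear.

```bash
cat > m.py <<'E'
from h import *
import pickle
T=pickle.load(open('top0.pkl','rb'));S=pickle.load(open('side0.pkl','rb'))
t=lambda a,b,z:onz(T,205+(a+.5)/4-.5,165+(b+.5)/4-.5,z)
s=lambda a,b,z:onz(S,260+(a+.5)/4.5-.5,170+(b+.5)/4.5-.5,z)
dT=t(476,279,.111);dS=s(300,315,.111);print('dial',dT,dS)
bT=t(240,392,.110);bS=s(151,171,.110);print('btn',bT,bS)
print('line',t(432,211,.111),s(342,283,.111))
c=[t(*p,.085) for p in [(40,155),(542,18),(642,370),(135,512)]]
for p in c: print('corner',p)
for a,b in [(0,1),(1,2),(2,3),(3,0)]: print(np.linalg.norm(c[a]-c[b]))
yw=np.arctan2(*(c[0]-c[3])[1::-1]);yw2=np.arctan2(*(c[1]-c[2])[1::-1]);e=c[0]-c[1];e2=c[3]-c[2]
print('yaw',yw,yw2,np.arctan2(-e[0],e[1]),np.arctan2(-e2[0],e2[1]))
# side corners
cs=[s(*p,.085) for p in [(322,28),(565,358),(248,487),(30,137)]]
for p in cs: print('cornerS',p)
yaw=np.mean([yw,yw2,np.arctan2(-e[0],e[1]),np.arctan2(-e2[0],e2[1])])
for d,l in [(dT,t(432,211,.111)),(dS,s(342,283,.111))]:
    v=l-d; print('q',.9-(np.arctan2(v[1],v[0])-yaw),np.linalg.norm(v))
C=np.mean(c,0);R=np.array([[np.cos(yaw),-np.sin(yaw)],[np.sin(yaw),np.cos(yaw)]])
print(C,yaw,'dial local',R.T@(dT-C)[:2],'btn local',R.T@(bT-C)[:2],'pred dial',C[:2]+R@[-.035,-.08])
print('dial-btn dist local',R.T@(dT-bT)[:2],R.T@(dS-bS)[:2])
print('marks',[ (lambda v:.9-(np.arctan2(v[1],v[0])-yaw))(t(*p,.088)-dT) for p in [(385,243),(425,203),(478,185),(533,203)]])
E
python3 m.py
```

```text
dial [ 0.56707176 -0.01965429  0.111     ] [ 0.5662139  -0.01939644  0.111     ]
btn [0.50063065 0.12829797 0.11      ] [0.49785184 0.12593754 0.11      ]
line [0.61032972 0.00665532 0.111     ] [5.99699893e-01 4.37672813e-04 1.11000000e-01]
corner [0.65555368 0.25579998 0.085     ]
corner [ 0.73683223 -0.06747102  0.085     ]
corner [ 0.50862519 -0.12421095  0.085     ]
corner [0.42754252 0.198072   0.085     ]
0.3333321790265016
0.23515499803199202
0.3323261925855518
0.23520545712413915
yaw 0.2479698252969381 0.24369218721528782 0.24631979230113246 0.2464731076225831
cornerS [0.65215219 0.25578561 0.085     ]
cornerS [ 0.73278663 -0.0739968   0.085     ]
cornerS [ 0.50611132 -0.12657587  0.085     ]
cornerS [0.4258566  0.19800264 0.085     ]
q 0.5996845199354811 0.050630497182538696
q 0.6113671865865214 0.03891919329885265
[0.58213841 0.0655475  0.085     ] 0.24611372810898538 dial local [-0.03537091 -0.07896358] btn local [-0.06376334  0.08071786] pred dial [ 0.56768401 -0.02056911]
dial-btn dist local [ 0.02839242 -0.15968144] [ 0.03089339 -0.15761008]
marks [np.float64(0.010360441963381928), np.float64(0.609175633918467), np.float64(1.203434351240643), np.float64(1.8038686036502138)]
```

The measurements fit the stated sizes. The dial is at (0.567,-0.020), the yaw is 0.246, and the marks come out at 0, 0.6, 1.2 and 1.8. The line is at q=0.6, so it needs +0.6. I'll touch the left part of the dial's ring, at radius 33 mm and world angle 2.12, and go round to 1.52. The fingers are shut and their width lies radially.

Request:
{"name": "arm_command", "arguments": {"deltas": [[0.06,0.05,0,0,0,0.18,-1],[0.11,0.1,0,0,0,0.36,-1],[0.15,0.15,0,0,0,0.54,-1],[0.19,0.2,0,0,0,0.72,-1],[0.23,0.25,0,0,0,0.9,-1],[0.26,0.3,0,0,0,1.08,-1],[0.3,0.35,0,0,0,1.26,-1],[0.34,0.4,0,0,0,1.44,-1],[0.37,0.45,0,0,0,1.62,-1],[0.41,0.5,0,0,0,1.8,-1]], "force": 30}}

```text
time_s: 1.4
eef_pos: [0.5199, -0.053, 0.2312]
tool_rot: [[-0.446, 0.895, -0.0], [0.895, 0.446, -0.0], [-0.0, -0.0, -1.0]]
wrist_force: [1.7, -1.2, -0.3]
opening: 0.0002
```

Request:
{"name": "arm_command", "arguments": {"deltas": [[0.016,0.044,-0.02,0,0,0.093,-1],[0.016,0.044,-0.06,0,0,0.093,-1],[0.016,0.044,-0.1,0,0,0.093,-1],[0.016,0.044,-0.105,0,0,0.093,-1],[0.016,0.044,-0.105,0,0,0.093,-1]]}}

```text
time_s: 2.02
eef_pos: [0.5354, -0.0111, 0.1269]
tool_rot: [[-0.522, 0.853, 0.0], [0.853, 0.522, 0.0], [0.0, 0.0, -1.0]]
wrist_force: [0.6, -0.1, 0.6]
opening: 0.0
```

```bash
python3 - <<'E'
from h import *
s=get_state();print(s['eef_pos'],s['wrist_force'],np.arctan2(s['tool_rot'][1,0],s['tool_rot'][0,0]))
f=grab_frame('top');print(proj(f,s['eef_pos']));a=f['color'][165:300,205:400,::-1]
g=grab_frame('wrist')
b=cv2.resize(a,None,fx=3,fy=3,interpolation=cv2.INTER_CUBIC)
cv2.imwrite('pics/t1.png',b);save('w1',g)
E
```

```text
[ 0.5354426  -0.01114931  0.12685867] [ 0.6134635  -0.14977182  0.58988085] 2.1195304385165104
[320.67351876 246.79422385]
```

View pics/w1.png

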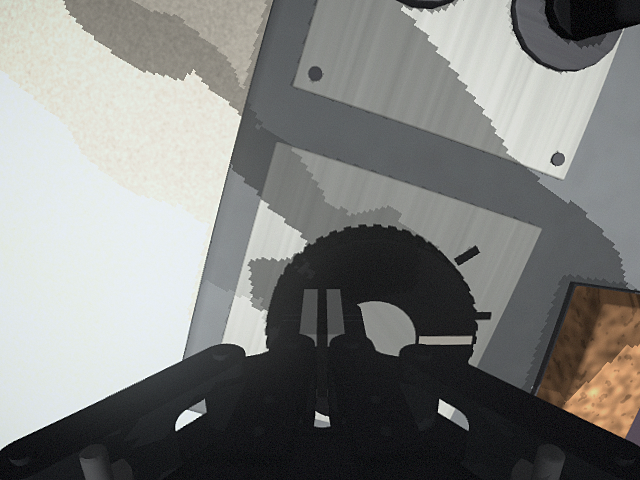

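View pics/t1.png

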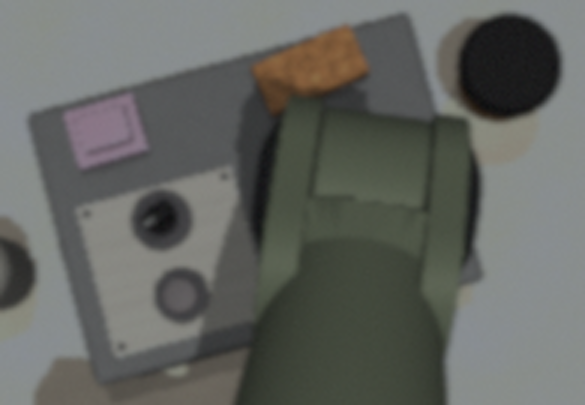

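The wrist view shows the shut fingertips at about (322,300) over the dial, but short of the planned spot because the first move was clipped. I'll correct that by (+0.0146, +0.019).

Request:
{"name": "arm_command", "arguments": {"deltas": [[0.0146,0.019,0,0,0,0,-1],[0.0146,0.019,-0.008,0,0,0,-1],[0.0146,0.019,-0.008,0,0,0,-1]]}}

```text
time_s: 2.5
eef_pos: [0.5493, 0.0077, 0.1183]
tool_rot: [[-0.522, 0.853, -0.0], [0.853, 0.522, -0.0], [-0.0, -0.001, -1.0]]
wrist_force: [-0.8, -1.2, 0.6]
opening: -0.0003
```

```bash
python3 - <<'E'
from h import *
s=get_state();print(s['eef_pos'],s['wrist_force'])
g=grab_frame('wrist');save('w2',g)
D=np.array([.567,-.02,.111]);print(proj(g,D),[proj(g,D+.047*np.array([np.cos(a),np.sin(a),0])) .round() for a in np.arange(0,6.3,.785)],proj(g,D+.0445*np.array([np.cos(.546),np.sin(.546),0])))
E
```

```text
[0.54933126 0.00768789 0.11832   ] [-0.77200026 -1.24232583  0.56945394]
[324.60989333 373.26240618] [array([413., 418.]), array([432., 350.]), array([386., 287.]), array([297., 274.]), array([228., 322.]), array([221., 393.]), array([271., 446.]), array([347., 455.]), array([413., 419.])] [427.410558   372.68182277]
```

View pics/w2.png

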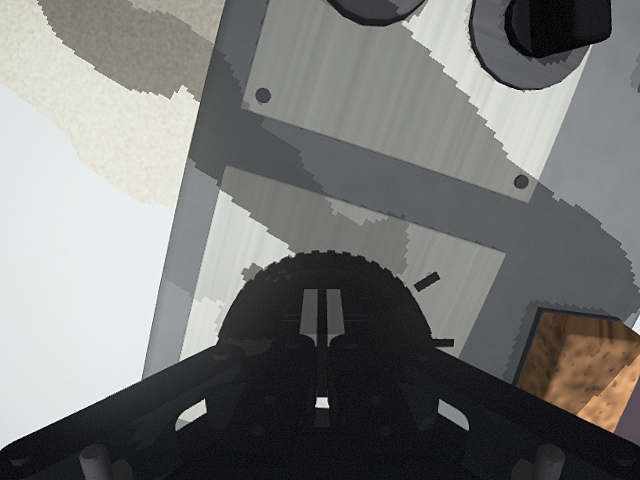

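The tips line up with the ring: the near rim matches the projection, and marks 1 and 2 are at (427,281) and (443,343). I'll go down to contact now.

Request:
{"name": "arm_command", "arguments": {"deltas": [[0,0,-0.004,0,0,0,-1],[0,0,-0.006,0,0,0,-1],[0,0,-0.007,0,0,0,-1],[0,0,-0.007,0,0,0,-1]]}}

```text
time_s: 3.05
eef_pos: [0.5498, 0.008, 0.1112]
tool_rot: [[-0.522, 0.853, -0.0], [0.853, 0.522, 0.0], [0.0, -0.0, -1.0]]
wrist_force: [0.4, 0.4, -0.6]
opening: -0.0002
```

Request:
{"name": "arm_command", "arguments": {"deltas": [[0,0,-0.001,0,0,0,-1],[0,0,-0.001,0,0,0,-1]]}}

```text
time_s: 3.3
eef_pos: [0.5502, 0.0081, 0.111]
tool_rot: [[-0.522, 0.853, 0.001], [0.853, 0.522, 0.0], [-0.0, 0.001, -1.0]]
wrist_force: [-2.3, 0.9, 5.9]
opening: 0.0002
```

Request:
{"name": "arm_command", "arguments": {"deltas": [[0,0,-0.001,0,0,0,-1],[0,0,-0.001,0,0,0,-1]]}}

```text
time_s: 3.55
eef_pos: [0.5505, 0.0083, 0.1109]
tool_rot: [[-0.522, 0.853, 0.002], [0.853, 0.522, 0.0], [-0.001, 0.002, -1.0]]
wrist_force: [-3.2, 2.0, 9.6]
opening: -0.0001
```

Request:
{"name": "arm_command", "arguments": {"deltas": [[0.0014,0.0008,0,0,0,-0.05,-1],[0.0029,0.0016,0,0,0,-0.1,-1],[0.0044,0.0023,0,0,0,-0.15,-1],[0.0059,0.0029,0,0,0,-0.2,-1],[0.0059,0.0029,0,0,0,-0.2,-1]]}}

```text
time_s: 4.18
eef_pos: [0.5566, 0.0111, 0.111]
tool_rot: [[-0.342, 0.94, 0.002], [0.94, 0.342, 0.0], [-0.001, 0.002, -1.0]]
wrist_force: [-2.6, 1.0, 10.6]
opening: -0.0001
```

```bash
python3 - <<'E'
from h import *
s=get_state();print(s['eef_pos'],s['wrist_force'])
g=grab_frame('wrist');save('w3',g)
g=grab_frame('side');a=g['color'][170:300,260:400,::-1];cv2.imwrite('pics/s3.png',cv2.resize(a,None,fx=4.5,fy=4.5,interpolation=cv2.INTER_CUBIC))
E
```

```text
[0.55663274 0.01113012 0.11095546] [-2.56240839  1.0315912  10.58029438]
```

View pics/w3.png

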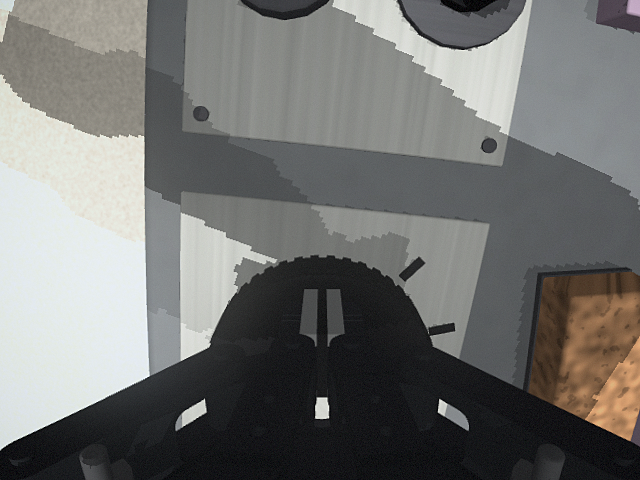

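View pics/s3.png

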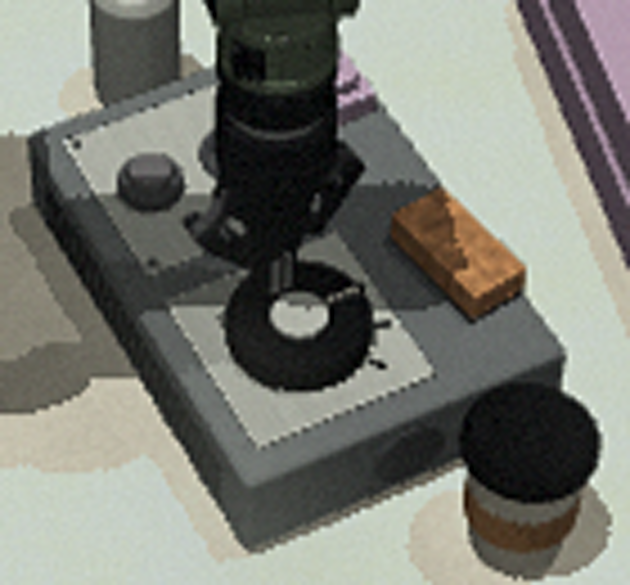

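The side view shows the line moved to about (345,294), so the dial follows the finger. I'll carry on past the hump.

Request:
{"name": "arm_command", "arguments": {"deltas": [[0.0015,0.0005,0,0,0,-0.05,-1],[0.0031,0.001,0,0,0,-0.1,-1],[0.0048,0.0013,0,0,0,-0.15,-1],[0.0064,0.0016,0,0,0,-0.2,-1],[0.008,0.0018,0,0,0,-0.25,-1],[0.0097,0.002,0,0,0,-0.3,-1],[0.0097,0.002,0,0,0,-0.3,-1]]}}

```text
time_s: 5.15
eef_pos: [0.5671, 0.0128, 0.111]
tool_rot: [[-0.049, 0.999, 0.004], [0.999, 0.049, -0.0], [-0.001, 0.004, -1.0]]
wrist_force: [-0.4, -0.6, 9.1]
opening: 0.0001
```

```bash
python3 - <<'E'
from h import *
s=get_state();print(s['eef_pos'],s['wrist_force'])
g=grab_frame('side');a=g['color'][170:300,260:400,::-1];cv2.imwrite('pics/s4.png',cv2.resize(a,None,fx=4.5,fy=4.5,interpolation=cv2.INTER_CUBIC))
D=np.array([.5665,-.0195,.111])
for q in [.6,.8,1,1.1,1.2]:
    a=.246+.9-q;print(q,[((proj(g,D+r*np.array([np.cos(a),np.sin(a),0]))-[260,170]+.5)*4.5-.5).round() for r in (.02,.0445)])
E
```

```text
[0.56705598 0.01282262 0.11096161] [-0.37447184 -0.646361    9.09758029]
0.6 [array([322., 298.]), array([348., 278.])]
0.8 [array([326., 302.]), array([357., 286.])]
1 [array([329., 306.]), array([363., 296.])]
1.1 [array([330., 309.]), array([366., 301.])]
1.2 [array([331., 311.]), array([367., 306.])]
```

View pics/s4.png

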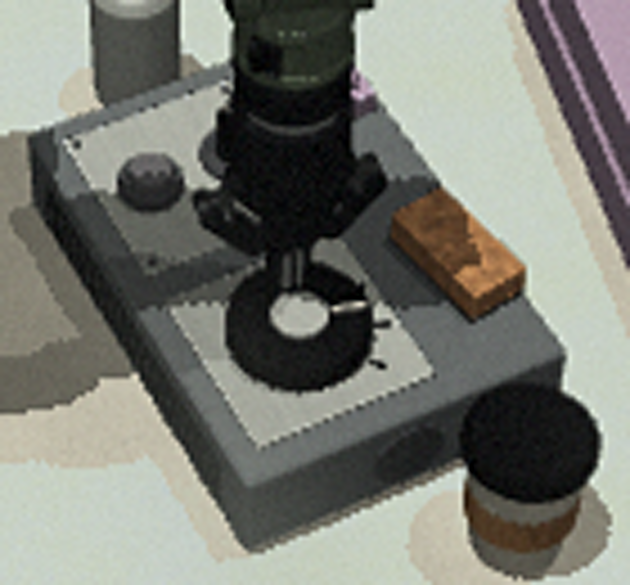

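The line's end is at about (363,309), which is close to 1.2. I'll lift off.

Request:
{"name": "arm_command", "arguments": {"deltas": [[0,0,0.01,0,0,0,-1],[0,0,0.05,0,0,0,-1],[-0.02,0.03,0.09,0,0,0,-1],[-0.05,0.055,0.09,0,0,0,-1],[-0.067,0.055,0.09,0,0,0,-1],[-0.067,0.055,0.09,0,0,0,-1]]}}

```text
time_s: 5.95
eef_pos: [0.4974, 0.0683, 0.1997]
tool_rot: [[-0.05, 0.999, -0.0], [0.999, 0.05, -0.0], [-0.0, -0.0, -1.0]]
wrist_force: [0.3, -0.6, -0.4]
opening: 0.0
```

```bash
python3 - <<'E'
from h import *
import pickle
s=get_state();print(s['eef_pos'],s['wrist_force'])
g=grab_frame('side');a=g['color'][170:300,260:400,::-1];cv2.imwrite('pics/s5.png',cv2.resize(a,None,fx=4.5,fy=4.5,interpolation=cv2.INTER_CUBIC))
w=grab_frame('wrist');save('w5',w);pickle.dump(w,open('w5.pkl','wb'))
print(proj(w,[.5,.127,.11]))
E
```

```text
[0.49741682 0.0682781  0.19974266] [ 0.28269362 -0.59624939 -0.39266536]
[330.71854108 143.54049096]
```

View pics/s5.png

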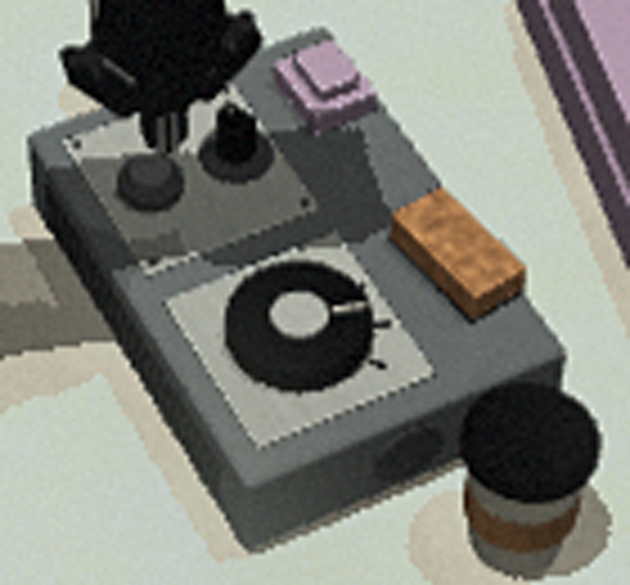

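View pics/w5.png

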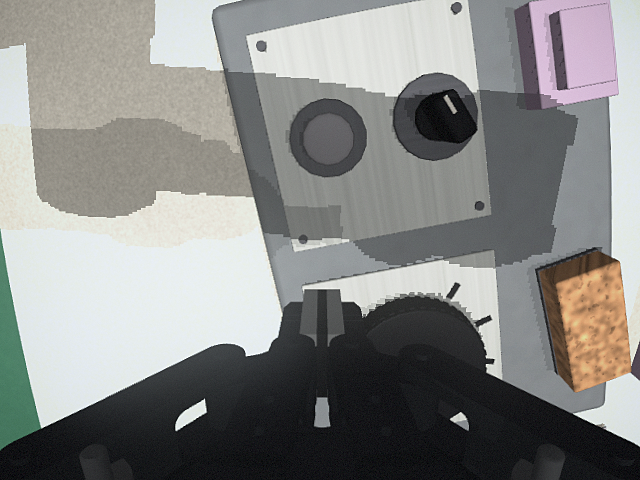

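The side view shows the line from (333,311) to (364,307). The prediction for q=1.2 is (331,311) to (367,306), so the dial is in the 3rd detent. The wrist view shows the button top at about (328,139). I'll compute its position.

```bash
python3 - <<'E'
from h import *
import pickle
w=pickle.load(open('w5.pkl','rb'))
print(onz(w,328,139,.110), dep(w,328,139), onz(w,331,262-0,.111)[:2])
E
```

```text
[0.49834402 0.12942249 0.11      ] [0.49834996 0.12941055 0.10966684] [0.50400711 0.05725242]
```

Request:
{"name": "arm_command", "arguments": {"deltas": [[0.0,0.01,0,0,0,0.18,-1],[0.0,0.02,0,0,0,0.36,-1],[0.0,0.03,0,0,0,0.54,-1],[0.0,0.04,0,0,0,0.72,-1],[0.0,0.05,0,0,0,0.9,-1],[0.0016,0.06,0,0,0,1.08,-1],[0.0016,0.06,-0.01,0,0,1.26,-1],[0.0016,0.06,-0.03,0,0,1.44,-1],[0.0016,0.06,-0.05,0,0,1.62,-1],[0.0016,0.06,-0.065,0,0,1.77,-1]]}}

```text
time_s: 7.3
eef_pos: [0.5008, 0.1275, 0.1332]
tool_rot: [[-0.968, -0.25, -0.0], [-0.25, 0.968, -0.0], [0.0, 0.0, -1.0]]
wrist_force: [-0.4, -0.1, 0.9]
opening: 0.0002
```

Request:
{"name": "arm_command", "arguments": {"deltas": [[0,0,0,0,0,0,-1],[0,0,-0.01,0,0,0,-1],[0,0,-0.01,0,0,0,-1]]}}

```text
time_s: 7.68
eef_pos: [0.5, 0.1278, 0.1239]
tool_rot: [[-0.97, -0.244, -0.001], [-0.244, 0.97, -0.0], [0.001, 0.0, -1.0]]
wrist_force: [-0.5, -0.1, -0.6]
opening: 0.0002
```

```bash
python3 - <<'E'
from h import *
import pickle
s=get_state();print(s['eef_pos'],s['wrist_force'],s['tool_rot'][:,0])
w=grab_frame('wrist');save('w6',w)
g=grab_frame('side');a=g['color'][170:300,260:400,::-1];cv2.imwrite('pics/s6.png',cv2.resize(a,None,fx=4.5,fy=4.5,interpolation=cv2.INTER_CUBIC))
print(proj(w,[.4985,.1285,.11]))
E
```

```text
[0.49995382 0.12778083 0.12391025] [-0.4919745  -0.12208122 -0.56183046] [-9.69688016e-01 -2.44345644e-01  5.98761532e-04]
[323.57637069 294.97494087]
```

View pics/w6.png

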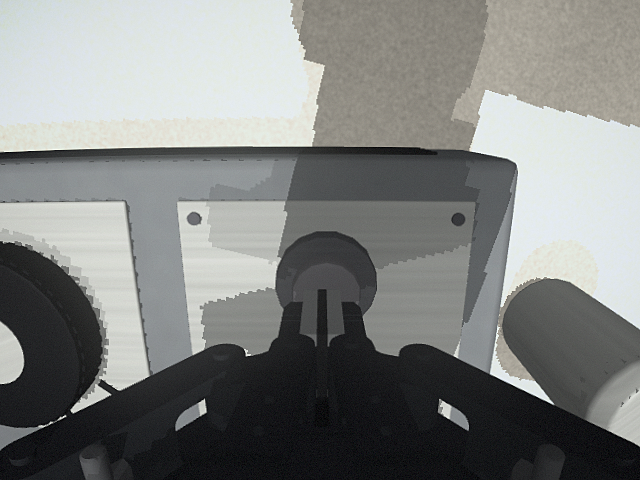

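View pics/s6.png

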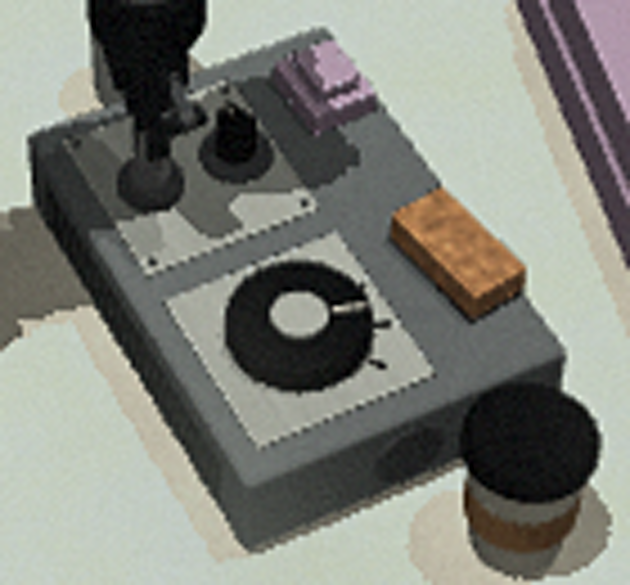

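```bash
python3 - <<'E'
from h import *
w=grab_frame('wrist')
for z in (.088,.092,.096): print(z,onz(w,326.5,282,z),proj(w,[.4985,.1285,z]), proj(w,np.array([.4985,.1285,z])-.023*np.array([.97,.244,0])))
a=w['color'][220:320,260:390,::-1];cv2.imwrite('pics/w7.png',cv2.resize(a,None,fx=5,fy=5,interpolation=cv2.INTER_CUBIC))
for dx in (-.015,.015): print(proj(w,np.array([.4985,.1285,.11])+dx*np.array([.244,-.97,0])),proj(w,np.array([.4985,.1285,.11])-.015*np.array([.97,.244,0])))
E
```

```text
0.088 [0.50163723 0.1308581  0.088     ] [323.31062994 274.86049963] [323.43478758 227.58746957]
0.092 [0.50007744 0.13041317 0.092     ] [323.33913188 277.97823896] [323.46719169 229.81757631]
0.096 [0.49851765 0.12996824 0.096     ] [323.36879956 281.22515353] [323.50099239 232.14458826]
[359.18433714 293.73607313] [323.57927632 259.92231148]
[287.77385082 293.64167165] [323.57927632 259.92231148]
```

View pics/w7.png

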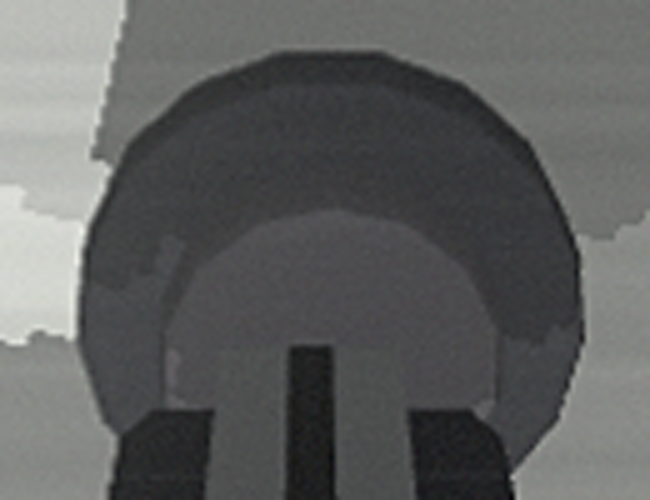

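The wrist crop shows the button's edge spanning x 293–359 with its top at y 262. That puts the centre about 1–2 mm towards +y, so I'll shift a little and press.

Request:
{"name": "arm_command", "arguments": {"deltas": [[-0.001,0.0015,-0.006,0,0,0,-1],[-0.001,0.0015,-0.012,0,0,0,-1],[-0.001,0.0015,-0.016,0,0,0,-1],[-0.001,0.0015,-0.019,0,0,0,-1],[-0.001,0.0015,-0.021,0,0,0,-1],[-0.001,0.0015,-0.021,0,0,0,-1],[-0.001,0.0015,-0.021,0,0,0,-1]]}}

```text
time_s: 8.7
eef_pos: [0.4988, 0.1295, 0.104]
tool_rot: [[-0.969, -0.246, -0.0], [-0.246, 0.969, 0.0], [-0.0, 0.0, -1.0]]
wrist_force: [-3.7, -0.0, 9.7]
opening: 0.0001
```

Request:
{"name": "arm_command", "arguments": {"deltas": [[0,0,-0.002,0,0,0,-1],[0,0,-0.002,0,0,0,-1],[0,0,-0.002,0,0,0,-1]]}}

```text
time_s: 9.07
eef_pos: [0.4988, 0.1295, 0.1037]
tool_rot: [[-0.969, -0.246, 0.001], [-0.246, 0.969, 0.0], [-0.001, -0.0, -1.0]]
wrist_force: [-8.6, -1.4, 24.1]
opening: 0.0001
```

The button is against its stop: the force rose to 24 N with only 0.3 mm more travel. I'll retreat straight up, then move toward the robot and clear of the view.

Request:
{"name": "arm_command", "arguments": {"deltas": [[0,0,0.005,0,0,0,-1],[0,0,0.02,0,0,0,-1],[0,0,0.06,0,0,0,-1],[0,0,0.12,0,0,0,-1],[-0.03,-0.04,0.15,0,0,0,-1],[-0.06,-0.09,0.15,0,0,0,-1],[-0.09,-0.14,0.15,0,0,0,-1],[-0.11,-0.19,0.15,0,0,0,-1],[-0.12,-0.24,0.15,0,0,0,-1],[-0.13,-0.3,0.15,0,0,0,-1]]}}

```text
time_s: 10.32
eef_pos: [0.3686, -0.1721, 0.2522]
tool_rot: [[-0.969, -0.246, 0.002], [-0.246, 0.969, -0.001], [-0.001, -0.001, -1.0]]
wrist_force: [0.6, -0.0, 0.6]
opening: -0.0003
```

Request:
{"name": "arm_command", "arguments": {"deltas": [[-0.03,-0.05,0,0,0,0,-1],[-0.06,-0.1,0,0,0,0,-1],[-0.09,-0.15,0,0,0,0,-1],[-0.12,-0.19,0,0,0,0,-1],[-0.14,-0.22,0,0,0,0,-1],[-0.14,-0.22,0,0,0,0,-1],[-0.14,-0.22,0,0,0,0,-1],[-0.14,-0.22,0,0,0,0,-1]]}}

```text
time_s: 11.32
eef_pos: [0.2296, -0.3897, 0.2514]
tool_rot: [[-0.969, -0.247, 0.0], [-0.247, 0.969, 0.0], [-0.0, 0.0, -1.0]]
wrist_force: [-0.4, 0.3, 0.3]
opening: -0.0001
```

```bash
cat > n.py <<'E'
from h import *
s=get_state();print(s['time_s'],s['eef_pos'],s['wrist_force'])
f=grab_frame('top');save('top8',f)
a=f['color'][165:300,205:400,::-1];cv2.imwrite('pics/t8.png',cv2.resize(a,None,fx=4,fy=4,interpolation=cv2.INTER_CUBIC))
g=grab_frame('side');save('side8',g);a=g['color'][170:300,260:400,::-1];cv2.imwrite('pics/s8.png',cv2.resize(a,None,fx=4.5,fy=4.5,interpolation=cv2.INTER_CUBIC))
E
python3 n.py
```

```text
11.325 [ 0.22955162 -0.38969244  0.2514226 ] [-0.359681    0.31330024  0.31566511]
```

View pics/t8.png

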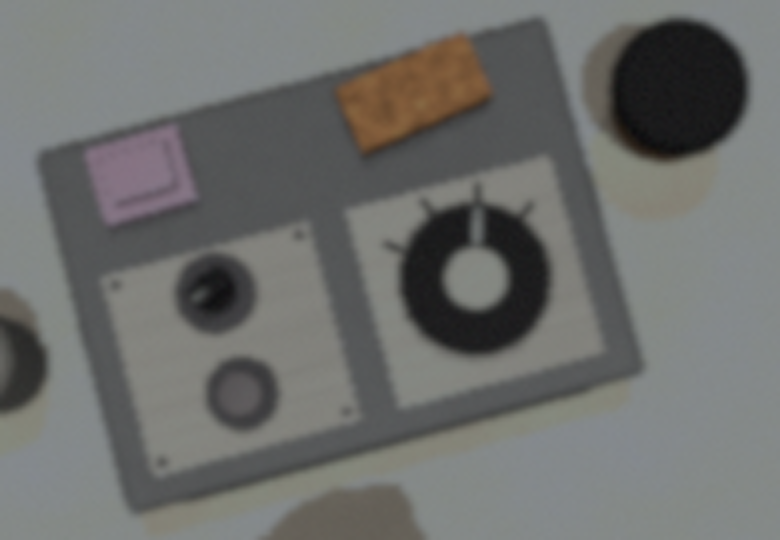

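View pics/s8.png

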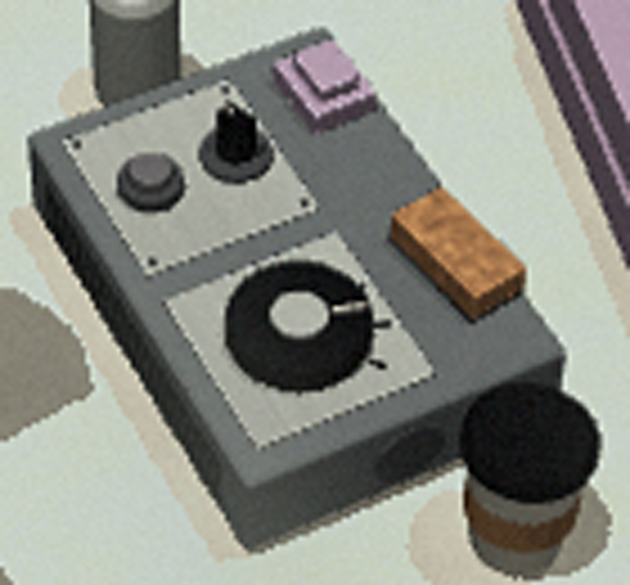

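The top crop shows the line from (476,245) to (479,205), pointing at the 3rd mark at (478,185). The button is out, and the selector, foam, cork and cup are where they were at the start. I'll hand in.

```bash
python3 -c "
from rig import *
print(hand_in())"
```

```text
the job is handed in; nothing more can be done
None
```

The dial is clicked in at the third mark and the start button was then pressed fully in and came back out. The job is handed in at about 11.4 s, with the arm clear of everything.

- **Dial:** I pressed the shut fingertips on the dial's ring with about 10 N and turned it clockwise from the 2nd mark to the 3rd. The top picture afterwards shows the white line pointing at the 3rd mark, and the side picture agrees with an angle of 1.2 rad.
- **Start button:** I pressed it to its stop, with the fingertip at z = 104 mm and a peak of about 24 N. It looks fully out again in the last pictures.
- **Other things:** The selector, both items on the rear strip and the cup look unmoved in the last pictures. What shows of the can does too. The hull, glue tube and table offcut were outside the last close-ups, so I did not check them; the arm never went low near them.
- **Disagreements:** My first approach fell about 25 mm short because the move was clipped; I corrected it before touching anything. The cameras differed by 2–3 mm on the button's position, and I refined it with the wrist camera before pressing. No check failed.

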